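# Find the upper cast among the closed model boxes and pair it with its lower

### The arm

A 6-joint arm with a two-finger parallel gripper is mounted at the origin on a cart in front of the work surface, level with it; the furniture and walls round the work are solid. World frame = base frame: x ahead of the robot, y to its left, z up, the work surface at z = 0. Lengths are in m, angles in rad, forces in N, time in s.
With the tool pointing down it reaches from about 0.35 to 0.925 m from the base axis. Payload 6.4 kg.
Tool frame: the origin (TCP) lies midway between the tips of the shut fingers; the grasp point (between the pads) lies manip.pinch_z behind it (manip.pinch_z is the distance from the TCP to the grasp point, in m); x points along the fingers, z is the direction in which the jaws open and shut, and the axes are right-handed (so a half turn about x gives the same grasp; the last joint's range is limited). The gripper opens to 85 mm and grips with 20 to 120 N. Pads are 22 mm wide; open, the fingers measure 114 mm over their backs; the gripper's body (76 mm by 85 mm) begins 54 mm behind the grasp point. The pads swing forward as they close: fully open they stand 13 mm farther back than shut.
Start: joints at [1.093, 0.245, 1.558, -0, 1.339, -0.174], TCP at [0.194, 0.62, 0.231] pointing down, gripper open.
Joint ranges: [-3.13, 3.13], [-1.02, 2.26], [0.13, 2.54], [-0.95, 4.09], [0.21, 2.88], [-2.74, 2.74]. Speed limits (rad/s): [2.57, 2.57, 3.14, 3.14, 3.14, 3.14].

### API

Orientations are given as a unit quaternion [w, x, y, z].
In Python, from plant import manip gives the robot as it stands. Calls block until the motion is done:
- manip.move_ptp(position, orientation): joint-space move of the TCP to a pose.
- manip.move_straight(position, velocity=0.15, orientation=None): straight line of the TCP; orientation=None keeps the orientation; velocity is the mean speed in m/s.
- manip.goto_joints(angles): joint-space move.
- manip.command_gripper(opening, newtons=None): opening from 0.0 (shut) to 1.0 (fully open); newtons is the grip in N (None keeps the last); returns when the fingers have stopped.
- manip.dwell(seconds).
- manip.inverse_kinematics(position, orientation): joint angles nearest the present ones, or None.
- manip.camera(name): name is "scene" or "top" or "wrist"; returns a dict with "pixels" (480x640x3 uint8, red, green, blue), "camera_matrix" (3x3 intrinsics, pixels), "k1" (the pictures are not rectified: a ray, as slopes to the right and down, at radius r is drawn at 1 + k1 r^2 times it, then the intrinsics apply), "world_from_camera" (4x4, takes a point from camera to world coordinates). Camera axes: x right, y down, z forward; pixel columns grow to the right and rows downward; lengths in m; the calibration is good to about 2 mm. A picture is of the moment at which its call begins. There is no depth.
A pose or a line that the arm cannot do raises manip.MotionError and nothing moves.
- manip.finish_job(): hands the job in, once; it reports no verdict.
Readings, each from a call of its own:
- manip.current_clock(): time.
- manip.current_qpos(): joint angles.
- manip.current_joint_vel(): joint speeds.
- manip.current_tau(): joint torques, N m.
- manip.current_eef_pos(): TCP position.
- manip.current_tcp_rot(): TCP orientation.
- manip.current_force(): force on the tool from outside, world axes, zero at the start.
- manip.current_wrist_torque(): the same for the moment, N m.
- manip.current_grip_width(): opening from 0.0 (shut) to 1.0 (fully open).
Only numpy, scipy, OpenCV 4.12 (cv2) and the standard library are available. Lean on these libraries where they do the work, as an engineer would, in place of code of your own. Each camera call takes 0.05 s, during which the arm holds its last target.

### The job

The work pan holds the lower plaster cast of a case; its upper cast is in one of the three closed model boxes. Lift the lids of all three boxes right back so that they stay open and you can see what each holds, then take the upper plaster cast out and set it down gently, teeth up, on the floor of the pan beside the lower cast. Leave the splint and the denture in their boxes, do not disturb the lower cast, and leave the lids open.

Things in the scene. Friction and masses are not known exactly. Their poses are not given: they have to be found in the camera images.
- left_box: Study-model box on the left end of the row of three alike (seen from the robot), plain light grey opaque plastic, does not slide. Base 86 mm deep (x) by 130 mm wide (y); rim 24 mm high, walls 3 mm, inner floor 5 mm above the bench, inside 80 x 124 mm; with the lid shut 44 mm high, the handle reaching 72 mm. Origin: centre of its underside; its -x side is the front (towards the robot), +x the rear with the hinge, y the hinge's direction, z up.
- left_lid (a joint): Hinge angle of the left box's lid in rad: 0 shut, growing as it opens up and back, stop at 2.1. Lid 20 mm deep, 55 g, on a free hinge without a spring or catch: let go below about 1.1 it falls shut, past about 1.35 it falls gently on to its stop and stays open.
- left_handle (a point): Middle of the round grip bar of the left lid's T-handle: bar 14 mm thick, 38 mm long along the box's y, flat ends, on a central web 20 mm (y) x 9 mm, axis 21 mm above the lid's top. Pinched from above over its ends (along y) it turns between the fingers as the lid swings. Lid shut: 30 mm in front of the box's centre, 76 mm in front of the hinge axis, 41 mm above it; moves with the lid.
- left_hinge (a point): Centre of the left lid's hinge axis, 46 mm behind the box's centre, 24 mm above the bench; fixed to the box, axes as the box's.
- middle_box: Study-model box on the middle of the row of three alike (seen from the robot), plain light grey opaque plastic, does not slide. Base 86 mm deep (x) by 130 mm wide (y); rim 24 mm high, walls 3 mm, inner floor 5 mm above the bench, inside 80 x 124 mm; with the lid shut 44 mm high, the handle reaching 72 mm. Origin: centre of its underside; its -x side is the front (towards the robot), +x the rear with the hinge, y the hinge's direction, z up.
- middle_lid (a joint): Hinge angle of the middle box's lid in rad: 0 shut, growing as it opens up and back, stop at 2.1. Lid 20 mm deep, 55 g, on a free hinge without a spring or catch: let go below about 1.1 it falls shut, past about 1.35 it falls gently on to its stop and stays open.
- middle_handle (a point): Middle of the round grip bar of the middle lid's T-handle: bar 14 mm thick, 38 mm long along the box's y, flat ends, on a central web 20 mm (y) x 9 mm, axis 21 mm above the lid's top. Pinched from above over its ends (along y) it turns between the fingers as the lid swings. Lid shut: 30 mm in front of the box's centre, 76 mm in front of the hinge axis, 41 mm above it; moves with the lid.
- middle_hinge (a point): Centre of the middle lid's hinge axis, 46 mm behind the box's centre, 24 mm above the bench; fixed to the box, axes as the box's.
- right_box: Study-model box on the right end of the row of three alike (seen from the robot), plain light grey opaque plastic, does not slide. Base 86 mm deep (x) by 130 mm wide (y); rim 24 mm high, walls 3 mm, inner floor 5 mm above the bench, inside 80 x 124 mm; with the lid shut 44 mm high, the handle reaching 72 mm. Origin: centre of its underside; its -x side is the front (towards the robot), +x the rear with the hinge, y the hinge's direction, z up.
- right_lid (a joint): Hinge angle of the right box's lid in rad: 0 shut, growing as it opens up and back, stop at 2.1. Lid 20 mm deep, 55 g, on a free hinge without a spring or catch: let go below about 1.1 it falls shut, past about 1.35 it falls gently on to its stop and stays open.
- right_handle (a point): Middle of the round grip bar of the right lid's T-handle: bar 14 mm thick, 38 mm long along the box's y, flat ends, on a central web 20 mm (y) x 9 mm, axis 21 mm above the lid's top. Pinched from above over its ends (along y) it turns between the fingers as the lid swings. Lid shut: 30 mm in front of the box's centre, 76 mm in front of the hinge axis, 41 mm above it; moves with the lid.
- right_hinge (a point): Centre of the right lid's hinge axis, 46 mm behind the box's centre, 24 mm above the bench; fixed to the box, axes as the box's.
- upper_cast: The upper plaster cast: a horseshoe of teeth on a solid trimmed plaster base, 57 mm (x) x 68 mm (y) x 30 mm high, 0.12 kg; lies in one of the three boxes, teeth up, near the box's centre, with its x about along the box's y. The base is 16 mm high with upright sides; its heel (+x) is flat and 58 mm wide, its front (-x) a flat 11 mm wide and parallel to the heel, so it is well gripped along x, 57 mm, over its middle. Origin: centre of its underside, z up out of the teeth.
- splint: Bite splint, a thin clear plastic horseshoe without a base, 43 x 64 x 13 mm, in another of the boxes; to be left there. Origin: centre of its underside.
- denture: Denture, a gum plate with teeth, 44 x 56 x 21 mm, in the remaining box; to be left there. Origin: centre of its underside.
- lower_cast: The lower plaster cast, same form as the upper, 57 mm (x) x 68 mm (y) x 32 mm, standing in the -y half of the pan, its x along the pan's x. Origin: centre of its underside.
- pan: Open ivory work pan of the case, does not slide: 146 mm (x) x 206 mm (y), walls 3 mm, 28 mm high with a rim standing out 6 mm, inner floor 3 mm above the bench, inside 140 x 200 mm. Its -y half holds the lower cast (near y = -50 mm), its +y half is empty. Origin: centre of its underside.

How it is judged:
On the way, in this order (a step that is already met when the one before it is completed fails the run):
1. All three lids stand open together while the upper cast still lies in its box (value of joint each of left_lid, middle_lid, right_lid above 1.5 rad and distance of upper_cast from where it was at the start of the episode below 0.03 m), for 0.3 s.
2. The upper cast is lowered into the pan while still held: between the pan's walls, its underside less than 10 mm above the pan's floor (x of upper_cast in the frame of pan between -0.055 and 0.055 m and y of upper_cast in the frame of pan between -0.085 and 0.085 m and z of upper_cast in the frame of pan below 0.013 m and contact force between the fingers and upper_cast above 0.3 N), for 0.05 s.
At the end, for the whole second after the job is handed in: The upper cast rests flat in the pan, teeth up (underside within 4 mm of its floor, tilt under 0.12 rad, centre within 55 mm in x and 85 mm in y of the pan's); all lids past 1.5 rad; lower cast within 15 mm, splint and denture within 20 mm of where they started (value of joint each of left_lid, middle_lid, right_lid above 1.5 rad and x of upper_cast in the frame of pan between -0.055 and 0.055 m and y of upper_cast in the frame of pan between -0.085 and 0.085 m and z of upper_cast in the frame of pan below 0.007 m and angle between upper_cast's own z axis and vertical below 0.12 rad and linear speed of upper_cast below 0.02 m/s and distance of lower_cast from where it was at the start of the episode below 0.015 m and distance of each of splint, denture from where it was at the start of the episode below 0.02 m); the robot touches nothing.
It fails at once if The splint or the denture is taken out of its box (height (world z) of any of splint, denture above 0.05 m).
It fails at once if The lower cast is knocked more than 25 mm away from its place (distance of lower_cast from where it was at the start of the episode above 0.025 m).
It also fails if it takes over 67 s, if anything falls off the work surface, if the arm or the gripper's body presses on something with over 40 N, if the wrist force passes 120 N, or if a joint passes its speed limit or range.

## Working session

There is one attempt and no reset: what is moved stays moved. The work goes in short steps, each a Python script; the robot and the scene stay as the last script left them, time stands still between calls to the robot, and variables do not carry over. Pictures are saved under pics/ and viewed, and the job is handed in when it is done.

```bash
ls; mkdir -p pics; python3 - <<'E'
from plant import manip
import cv2
for n in ["scene","top","wrist"]:
    c=manip.camera(n); cv2.imwrite(f"pics/a_{n}.png",c["pixels"][:,:,::-1])
    print(n,c["camera_matrix"].tolist(),c["k1"],c["world_from_camera"].round(4).tolist())
print(manip.current_clock(),manip.pinch_z,manip.current_eef_pos(),manip.current_tcp_rot(),manip.current_grip_width())
E
```

```text
pics
scene [[513.2775543260638, 0.0, 319.6139981335892], [0.0, 513.2775543260638, 236.48189918842135], [0.0, 0.0, 1.0]] -0.10141928491920402 [[0.5518, -0.4848, 0.6786, -0.2157], [-0.8338, -0.3359, 0.4381, -0.5209], [0.0155, -0.8076, -0.5896, 0.7024], [0.0, 0.0, 0.0, 1.0]]
top [[531.3419628448415, 0.0, 316.71218188691904], [0.0, 531.3419628448415, 245.55146268412193], [0.0, 0.0, 1.0]] -0.08287413469410117 [[-0.0129, -0.9863, 0.1646, 0.3669], [-0.9999, 0.0128, -0.0015, -0.0523], [-0.0007, -0.1646, -0.9864, 1.1423], [0.0, 0.0, 0.0, 1.0]]
wrist [[364.0441620403508, 0.0, 315.6630649853028], [0.0, 364.0441620403508, 240.881836909571], [0.0, 0.0, 1.0]] -0.02014286377533416 [[0.2992, 0.9058, 0.3, 0.1145], [0.9542, -0.2835, -0.0958, 0.6441], [-0.0017, 0.3149, -0.9491, 0.3736], [0.0, 0.0, 0.0, 1.0]]
0.15 0.0187 [0.19422868 0.61982979 0.23041053] [ 0.5694079  -0.41884501  0.57038107  0.41834069] 0.9996425085409996
```

View pics/a_top.png

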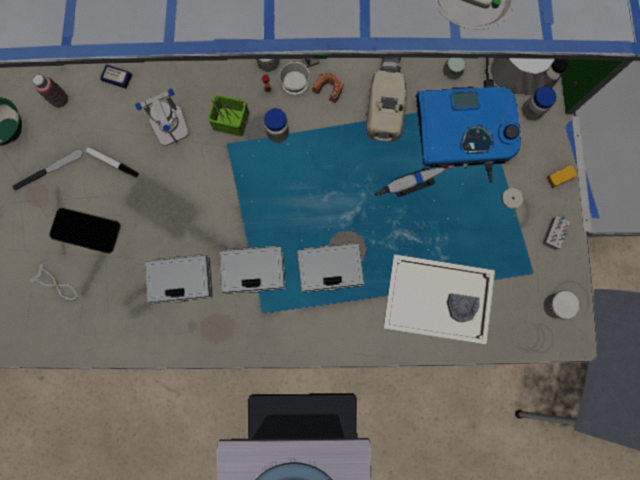

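View pics/a_scene.png

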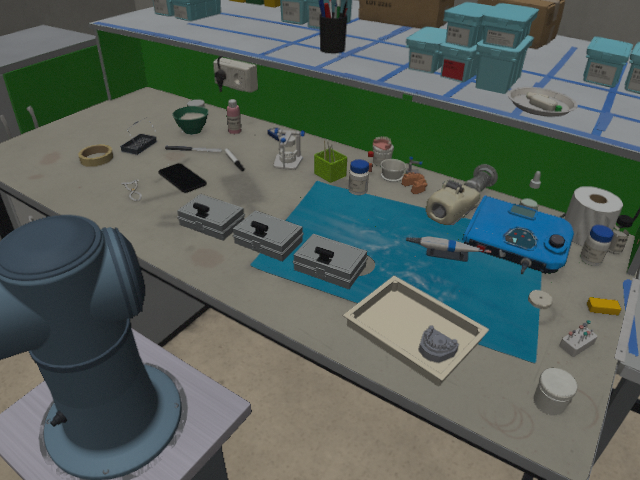

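The top view shows the boxes at about (178,279), (252,270) and (330,268), the pan at (440,300) and the lower cast at (463,306). Next I'll crop in on these and segment them.

```bash
cat > h.py <<'E'
import numpy as np, cv2
from plant import manip
def ray(c,uv):
    K=c["camera_matrix"]; T=c["world_from_camera"]
    uv=np.atleast_2d(np.array(uv,float)); d=(uv-K[:2,2])/K[0,0]
    s=d.copy()
    for _ in range(20): s=d/(1+c["k1"]*(s**2).sum(1,keepdims=True))
    D=np.c_[s,np.ones(len(s))]@T[:3,:3].T
    return T[:3,3],D
def plane(c,uv,z):
    o,D=ray(c,uv); return o+D*((z-o[2])/D[:,2:3])
def proj(c,P):
    T=c["world_from_camera"]; p=(np.atleast_2d(P)-T[:3,3])@T[:3,:3]; s=p[:,:2]/p[:,2:]
    s=s*(1+c["k1"]*(s**2).sum(1,keepdims=True)); return s*c["camera_matrix"][0,0]+c["camera_matrix"][:2,2]
def save(n,c): cv2.imwrite(f"pics/{n}.png",c["pixels"][:,:,::-1])
E
python3 - <<'E'
from h import *
im=cv2.imread("pics/a_top.png")
cv2.imwrite("pics/crop.png",np.vstack([cv2.resize(im[235:315,135:335],(800,320),interpolation=cv2.INTER_CUBIC),cv2.resize(im[245:315,325:525],(800,280),interpolation=cv2.INTER_CUBIC)]))
hsv=cv2.cvtColor(im,cv2.COLOR_BGR2HSV)
for p in [(160,265),(205,300),(240,270),(320,270),(430,270),(390,300),(463,306),(174,293),(220,320)]: print(p,im[p[1],p[0]],hsv[p[1],p[0]])
E
```

```text
(160, 265) [133 132 131] [105   4 133]
(205, 300) [ 99 108 113] [ 19  32 113]
(240, 270) [137 137 135] [ 90   4 137]
(320, 270) [134 136 133] [ 70   6 136]
(430, 270) [167 174 176] [ 23  13 176]
(390, 300) [170 174 174] [ 30   6 174]
(463, 306) [98 91 89] [113  23  98]
(174, 293) [14 13 12] [105  36  14]
(220, 320) [ 86  96 105] [ 16  46 105]
```

View pics/crop.png

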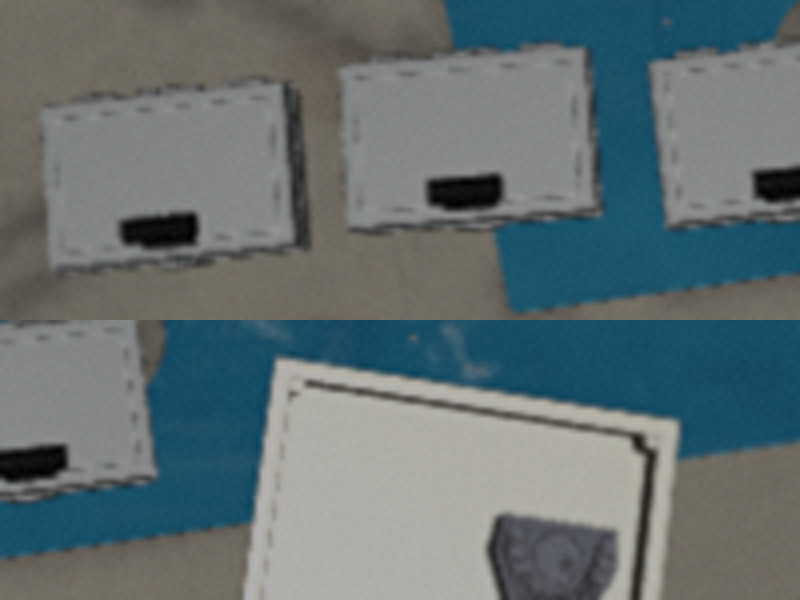

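```bash
cat > seg.py <<'E'
from h import *
def run(c):
    im=c["pixels"][:,:,::-1].copy()
    hsv=cv2.cvtColor(im,cv2.COLOR_BGR2HSV)
    out={}
    m=((hsv[...,1]<18)&(hsv[...,2]>95)&(hsv[...,2]<160)).astype(np.uint8)
    m[:235]=0;m[320:]=0;m[:,:135]=0;m[:,375:]=0
    m=cv2.morphologyEx(m,cv2.MORPH_CLOSE,np.ones((3,3)))
    m=cv2.morphologyEx(m,cv2.MORPH_OPEN,np.ones((3,3)))
    cs,_=cv2.findContours(m,cv2.RETR_EXTERNAL,cv2.CHAIN_APPROX_NONE)
    cs=sorted([k for k in cs if cv2.contourArea(k)>1000],key=lambda k:k[:,0,0].mean())
    for n,k in zip("LMR",cs):
        P=plane(c,k[:,0,:],0.044)[:,:2]
        r=cv2.minAreaRect((P*1000).astype(np.float32))
        print(n,np.round(r[0],1),np.round(r[1],1),round(r[2],2))
        x,y,w,h=cv2.boundingRect(k)
        b=(hsv[y:y+h,x:x+w,2]<60).astype(np.uint8)
        nl,lab,st,ce=cv2.connectedComponentsWithStats(b)
        yy=[i for i in range(1,nl) if st[i,4]>60]
        for i in yy:
            pts=np.argwhere(lab==i)[:,::-1]+[x,y]
            Q=plane(c,pts,0.070)[:,:2]*1000
            rr=cv2.minAreaRect(Q.astype(np.float32)); print("  handle",st[i],Q.mean(0).round(1),np.round(rr[0],1),np.round(rr[1],1),round(rr[2],1))
    # pan
    m=((hsv[...,1]<30)&(hsv[...,2]>150)).astype(np.uint8); m[:240]=0; m[360:]=0; m[:,:370]=0; m[:,510:]=0
    cs,_=cv2.findContours(m,cv2.RETR_EXTERNAL,cv2.CHAIN_APPROX_NONE)
    k=max(cs,key=cv2.contourArea)
    P=plane(c,k[:,0,:],0.028)[:,:2]; r=cv2.minAreaRect((P*1000).astype(np.float32)); print("pan",r)
    mk=np.zeros_like(m); cv2.drawContours(mk,[k],-1,1,-1)
    m2=(mk>0)&(hsv[...,2]<125)
    m2=cv2.morphologyEx(m2.astype(np.uint8),cv2.MORPH_OPEN,np.ones((5,5)))
    nl,lab,st,ce=cv2.connectedComponentsWithStats(m2)
    for i in range(1,nl): print("cast",st[i],ce[i],plane(c,ce[i],0.02).round(4))
if __name__=="__main__":
    run(manip.camera("top"))
E
python3 seg.py
```

```text
L [483.4 241.3] [ 92.9 130.8] 6.1
  handle [ 20  33  19   9 133] [453.3 235.9] [452.8 236.9] [15.5 37.3] 4.6
M [501.4  83.9] [ 91.8 129.8] 4.23
  handle [ 22  33  18   8 130] [471.4  80.5] [471.6  81.2] [34.7 14.2] 89.3
R [506.4 -80.9] [ 88.3 129.4] 5.76
  handle [ 26  33  18   9 128] [473.8 -84.8] [473.4 -85. ] [15.4 35.5] 6.4
pan ((436.2850646972656, -310.5292053222656), (216.43826293945312, 156.95127868652344), 80.24983215332031)
cast [447 294  32  28 728] [462.06456044 306.85989011] [[ 0.4186 -0.3598  0.02  ]]
```

```bash
cat > seg2.py <<'E'
from h import *
def lids(c,verbose=True):
    im=c["pixels"][:,:,::-1].copy(); hsv=cv2.cvtColor(im,cv2.COLOR_BGR2HSV)
    m=((hsv[...,1]<18)&(hsv[...,2]>95)&(hsv[...,2]<160)).astype(np.uint8)
    m[:235]=0;m[320:]=0;m[:,:135]=0;m[:,375:]=0
    m=cv2.morphologyEx(m,cv2.MORPH_CLOSE,np.ones((3,3))); m=cv2.morphologyEx(m,cv2.MORPH_OPEN,np.ones((3,3)))
    cs,_=cv2.findContours(m,cv2.RETR_EXTERNAL,cv2.CHAIN_APPROX_NONE)
    cs=sorted([k for k in cs if cv2.contourArea(k)>1000],key=lambda k:k[:,0,0].mean())
    res=[]
    for n,k in zip("LMR",cs):
        P=plane(c,k[:,0,:],0.044)[:,:2]*1000
        r=cv2.minAreaRect(P.astype(np.float32)); a=np.deg2rad(r[2] if r[2]<45 else r[2]-90)
        for _ in range(3):
            R=np.array([[np.cos(a),-np.sin(a)],[np.sin(a),np.cos(a)]]); q=(P-P.mean(0))@R
            def fit(sel,ax):
                s=q[sel]; p=np.polyfit(s[:,1-ax],s[:,ax],1); return p
            mid=np.abs(q[:,1])<55
            pr=fit(mid&(q[:,0]>30),0); pf=fit(mid&(q[:,0]<-30),0)
            ms=np.abs(q[:,0])<30
            pl=fit(ms&(q[:,1]>50),1); pR=fit(ms&(q[:,1]<-50),1)
            a2=a-np.arctan((pr[0]+pf[0])/2)
            if _<2:a=a2
        print(n,"yaw",np.rad2deg(a).round(2),"slopes deg",np.rad2deg([pr[0],pf[0],-pl[0],-pR[0]]).round(2),"rear/front/left/right",np.round([pr[1],pf[1],pl[1],pR[1]],1))
        ctr=P.mean(0)+R@np.array([pr[1]-43,(pl[1]+pR[1])/2]); print("  centre from rear",ctr.round(1),"L",(P.mean(0)+R@np.array([pr[1]-43,pl[1]-65])).round(1),"R",(P.mean(0)+R@np.array([pr[1]-43,pR[1]+65])).round(1))
        h=ctr+R@np.array([-30,0]); print("  handle pred",h.round(1))
if __name__=="__main__": lids(manip.camera("top"))
E
python3 seg2.py
```

```text
L yaw 5.86 slopes deg [-0.84  0.84  0.33 -0.12] rear/front/left/right [ 49.  -36.4  63.  -64.6]
  centre from rear [484.8 241. ] L [484.9 239.8] R [484.6 242.1]
  handle pred [454.9 237.9]
M yaw 3.86 slopes deg [-0.37  0.37 -0.07  1.06] rear/front/left/right [ 47.5 -36.7  64.1 -63.5]
  centre from rear [502.3  84. ] L [502.4  82.8] R [502.2  85.2]
  handle pred [472.4  82. ]
R yaw 5.62 slopes deg [ 0.01 -0.01 -0.22  0.58] rear/front/left/right [ 44.8 -38.7  64.1 -62.9]
  centre from rear [505. -81.] L [505.1 -82.5] R [504.8 -79.5]
  handle pred [475.1 -83.9]
```

Lid-edge fits and the handle blobs agree within about 2 mm. I'll plan the arcs and check IK.

```bash
cat > lid.py <<'E'
from h import *
from scipy.spatial.transform import Rotation as Ro
B={"L":(.4842,.2405,5.9),"M":(.5018,.0837,3.9),"R":(.5045,-.0813,5.7)}
D=0.017
def ori(yaw,tilt,s=1):
    # tool x = approach dir, z = jaw dir (box y * s)
    x=np.array([-np.sin(tilt),0,-np.cos(tilt)]); z=np.array([0,s*1.,0]); y=np.cross(z,x)
    M=Ro.from_euler("z",yaw).as_matrix()@np.c_[x,y,z]
    q=Ro.from_matrix(M).as_quat(); return M,np.r_[q[3],q[:3]]
def pose(b,th,back=0,s=1,tilt=None):
    x,y,yd=B[b]; yaw=np.deg2rad(yd); r=np.hypot(76,41)/1000; a0=np.arctan2(41,-76)-th
    p=np.array([.046+r*np.cos(a0),0,.024+r*np.sin(a0)])
    p=Ro.from_euler("z",yaw).apply(p)+[x,y,0]
    if tilt is None: tilt=0.19*th
    M,q=ori(yaw,tilt,s)
    return p+M[:,0]*(D-back),q
E
python3 - <<'E'
from lid import *
q0=manip.current_tcp_rot(); print(Ro.from_quat(np.r_[q0[1:],q0[0]]).as_matrix().round(2))
for s in (1,-1):
  for b in "LMR":
    for th,bk in [(0,.1),(0,0),(.5,0),(1,0),(1.5,0),(2,0),(2,.08)]:
      p,q=pose(b,th,bk,s); j=manip.inverse_kinematics(p,q); print(s,b,th,bk,p.round(3),None if j is None else np.round(j,2))
E
```

```text
[[-0.   -0.95  0.3 ]
 [-0.    0.3   0.95]
 [-1.    0.   -0.  ]]
1 L 0 0.1 [0.454 0.237 0.148] [ 0.26  0.02  1.97 -0.    1.15 -1.41]
1 L 0 0 [0.454 0.237 0.048] [ 0.26  0.18  2.01 -0.    0.95 -1.41]
1 L 0.5 0 [0.482 0.24  0.079] [ 0.25  0.23  1.88  0.01  1.12 -1.44]
1 L 1 0 [0.52  0.244 0.093] [ 0.23  0.34  1.72  0.03  1.27 -1.45]
1 L 1.5 0 [0.561 0.248 0.086] [ 0.22  0.48  1.56  0.03  1.39 -1.47]
1 L 2 0 [0.592 0.252 0.06 ] [ 0.21  0.63  1.41  0.04  1.48 -1.47]
1 L 2 0.08 [0.622 0.255 0.135] [ 0.21  0.6   1.3   0.04  1.62 -1.47]
1 M 0 0.1 [0.472 0.082 0.148] [-0.07 -0.07  2.05 -0.    1.16 -1.7 ]
1 M 0 0 [0.472 0.082 0.048] [-0.07  0.11  2.09 -0.    0.94 -1.7 ]
1 M 0.5 0 [0.499 0.084 0.079] [-0.05  0.16  1.96 -0.01  1.11 -1.69]
1 M 1 0 [0.538 0.086 0.093] [-0.04  0.28  1.8  -0.02  1.25 -1.67]
1 M 1.5 0 [0.578 0.089 0.086] [-0.03  0.43  1.63 -0.03  1.37 -1.66]
1 M 2 0 [0.61  0.091 0.06 ] [-0.02  0.59  1.48 -0.03  1.46 -1.65]
1 M 2 0.08 [0.64  0.093 0.135] [-0.02  0.56  1.37 -0.03  1.6  -1.65]
1 R 0 0.1 [ 0.475 -0.084  0.148] [-0.41 -0.06  2.05 -0.    1.15 -2.08]
1 R 0 0 [ 0.475 -0.084 
[... 1122 characters left out ...]
 1.5 0 [0.578 0.089 0.086] [-0.03  0.43  1.63 -0.03  1.37  1.48]
-1 M 2 0 [0.61  0.091 0.06 ] [-0.02  0.59  1.48 -0.03  1.46  1.49]
-1 M 2 0.08 [0.64  0.093 0.135] [-0.02  0.56  1.37 -0.03  1.6   1.49]
-1 R 0 0.1 [ 0.475 -0.084  0.148] [-0.41 -0.06  2.05 -0.    1.15  1.06]
-1 R 0 0 [ 0.475 -0.084  0.048] [-0.41  0.11  2.09 -0.    0.94  1.06]
-1 R 0.5 0 [ 0.502 -0.082  0.079] [-0.36  0.17  1.96 -0.05  1.1   1.13]
-1 R 1 0 [ 0.541 -0.078  0.093] [-0.31  0.28  1.8  -0.08  1.24  1.19]
-1 R 1.5 0 [ 0.581 -0.074  0.086] [-0.27  0.43  1.63 -0.11  1.35  1.23]
-1 R 2 0 [ 0.613 -0.071  0.06 ] [-0.25  0.58  1.48 -0.13  1.44  1.27]
-1 R 2 0.08 [ 0.642 -0.068  0.135] [-0.23  0.55  1.38 -0.12  1.58  1.26]
```

```bash
python3 - <<'E'
from lid import *
p,q=pose("L",0,.1); manip.move_ptp(p,q); print(manip.current_clock(),manip.current_eef_pos())
c=manip.camera("wrist"); save("w1",c); print(c["world_from_camera"].round(3).tolist())
b=proj(c,[pose("L",0)[0]+[0,0,D+.007] ]); print("pred handle top px",b)
im=c["pixels"]; 
g=im.max(2); m=(g<45).astype(np.uint8)
n,l,st,ce=cv2.connectedComponentsWithStats(m)
for i in range(1,n):
    if st[i,4]>300: print(st[i],ce[i],plane(c,ce[i],.07).round(4))
E
```

```text
1.9667 [0.4544127  0.23801668 0.14829325]
[[-0.103, 0.944, 0.314, 0.371], [0.995, 0.098, 0.034, 0.229], [0.001, 0.316, -0.949, 0.292], [0.0, 0.0, 0.0, 1.0]]
pred handle top px [[314.53218227 256.30067954]]
[  0 209  20  91 809] [  6.86402967 262.95673671] [[0.481  0.0347 0.07  ]]
[ 287  233   55   30 1121] [313.97234612 248.02408564] [[0.4495 0.2365 0.07  ]]
[  45  235   70   31 1662] [ 82.81648616 251.21119134] [[0.4673 0.0867 0.07  ]]
[    0   310   640   170 50121] [336.83336326 425.07960735] [[0.5927 0.2691 0.07  ]]
```

View pics/w1.png

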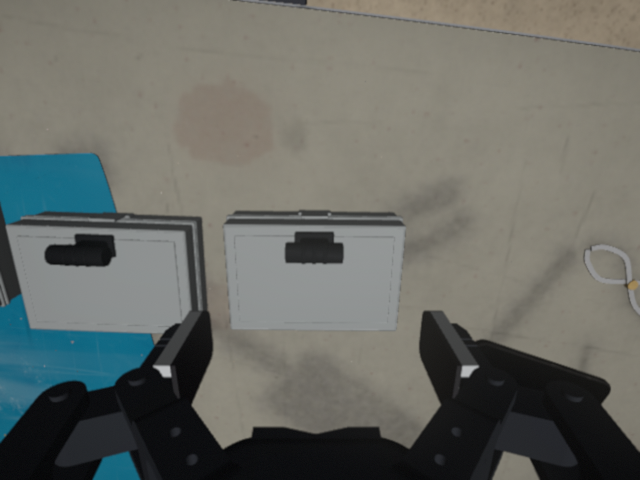

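The wrist view has the bar at about (314,255). The prediction was (314.5,256.3), so the alignment is good. Opening the left lid.

```bash
cat >> lid.py <<'E'
def openlid(b,v=0.09,end=2.0):
    p,q=pose(b,0); manip.move_straight(p,velocity=.08,orientation=q)
    F=[np.round(manip.current_force(),1)]
    manip.command_gripper(0.0,25); print("grip",manip.current_grip_width(),manip.current_force().round(1))
    for th in np.linspace(0,end,10)[1:]:
        p,q=pose(b,th); manip.move_straight(p,velocity=v,orientation=q); F.append(np.round(manip.current_force(),1))
    print("F",*F); print("w",manip.current_grip_width(),"clock",manip.current_clock())
def leave(b,end=2.0):
    manip.command_gripper(1.0)
    p,q=pose(b,end,.09); manip.move_straight(p,velocity=.15,orientation=q); print(manip.current_clock())
E
python3 - <<'E'
from lid import *
openlid("L"); c=manip.camera("scene"); save("s2",c)
E
```

```text
grip 0.43866547621102486 [-2.6 -4.2  5.2]
F [-0.3  0.7  0.1] [-1.7 -4.5  1.2] [-1.2 -6.6  1.6] [-3.1 -5.8  1.4] [-1.2 -5.9  2.7] [-1.4 -7.1  3.7] [ 0.2 -5.7  4.8] [ 0.3 -6.6  4.7] [ 2.4 -7.5  4.6] [ 3.6 -7.6  4. ]
w 0.43759833260545195 clock 7.1417
```

View pics/s2.png

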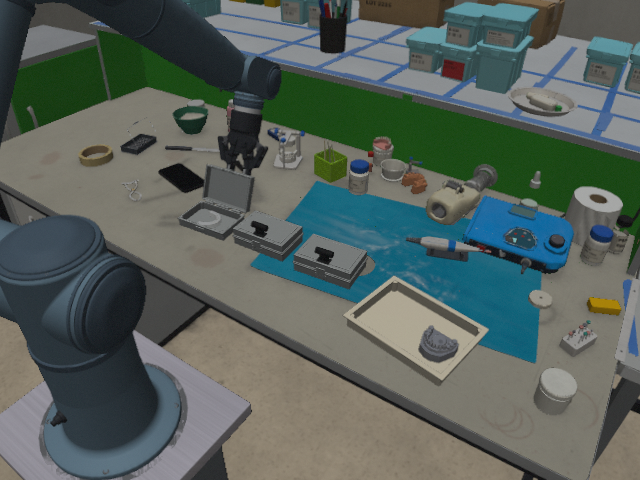

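The left lid is open at about (228,190) and the pale splint shows in its box at (207,217). Forces stay small, so I'll release it and go on to the middle and right boxes.

```bash
sed -i 's/,end,.09)/,end,.13)/' lid.py; python3 - <<'E'
from lid import *
leave("L")
p,q=pose("M",0,.1); manip.move_ptp(p,q)
openlid("M"); c=manip.camera("scene"); save("s3",c)
E
```

```text
8.7417
grip 0.4387575206381134 [-3.  -5.   4.7]
F [-0.2 -0.7  0.8] [-1.9 -7.2  0.9] [-2.2 -7.4  1.8] [-3.3 -6.9  4.3] [-2.5 -7.4  4.8] [-1.  -6.7  5.4] [-0.3 -5.9  5.9] [ 1.6 -5.   5.4] [ 2.8 -6.1  6. ] [ 4.3 -4.7  5.1]
w 0.43989168389576416 clock 14.85
```

View pics/s3.png

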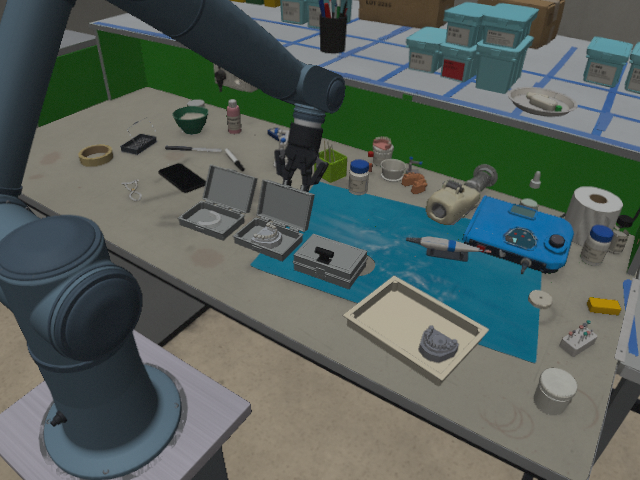

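The left and middle lids are open. Something with teeth lies in the middle box at (266,234). Now the right box.

```bash
python3 - <<'E'
from lid import *
leave("M")
p,q=pose("R",0,.1); manip.move_ptp(p,q)
openlid("R"); leave("R")
p,_=pose("R",0,.25); M,q=ori(np.deg2rad(5),0); 
manip.move_ptp([.50,.0,.33],q)
c=manip.camera("wrist"); save("w4",c); np.save("w4.npy",c,allow_pickle=True)
c=manip.camera("scene"); save("s4",c); np.save("s4.npy",c,allow_pickle=True)
c=manip.camera("top"); save("t4",c); np.save("t4.npy",c,allow_pickle=True)
print(manip.current_clock())
im=cv2.imread("pics/t4.png"); cv2.imwrite("pics/t4c.png",cv2.resize(im[215:315,135:375],(800,333),interpolation=cv2.INTER_CUBIC))
im=cv2.imread("pics/s4.png"); cv2.imwrite("pics/s4c.png",cv2.resize(im[150:300,160:400],(800,500),interpolation=cv2.INTER_CUBIC))
E
```

```text
16.45
grip 0.4350492761062024 [-2.  -3.8  3.3]
F [ 0.5 -0.5 -0.3] [-2.6 -6.7  2.1] [-3.3 -6.7  2.9] [-3.1 -6.   3.3] [-1.5 -6.1  5.4] [-1.8 -5.2  5.5] [-0.3 -4.6  7.2] [ 2.4 -4.3  6.5] [ 3.3 -4.1  6.4] [ 4.7 -3.8  5.8]
w 0.43612355013139653 clock 22.6
24.15
25.2333
```

View pics/w4.png

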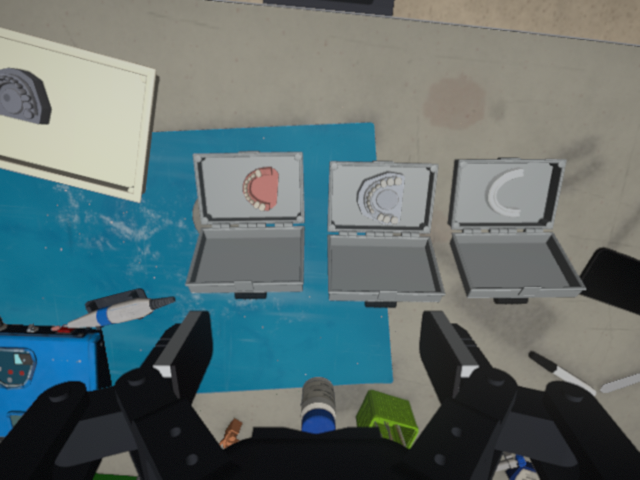

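View pics/s4c.png

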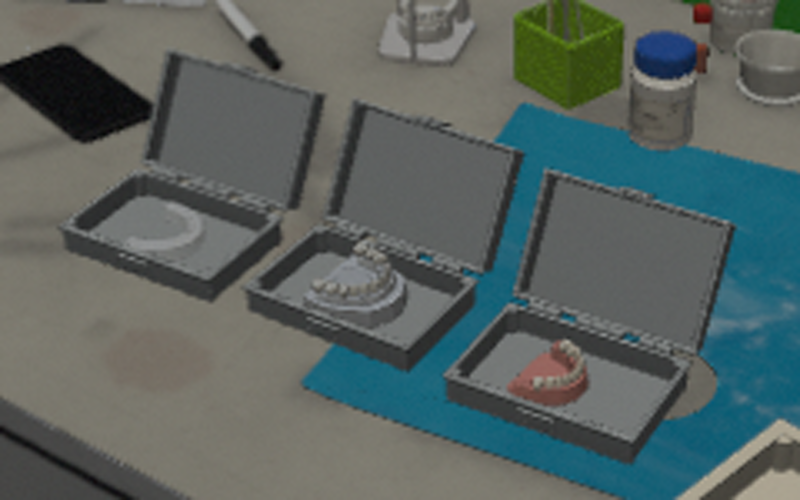

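View pics/t4.png

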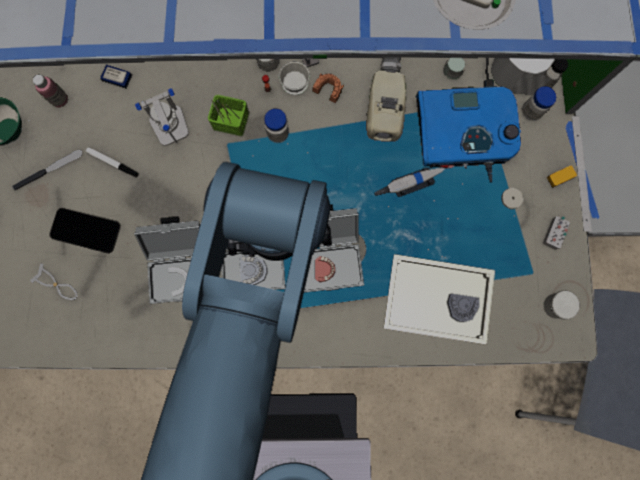

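All three lids are open. The upper cast (grey plaster base with teeth) is in the middle box at (381,197) in the wrist view, with its flat heel to the right (+y). The denture is in the right box and the splint in the left. I'll move closer for the grasp pose.

```bash
python3 - <<'E'
from lid import *
M,q=ori(np.deg2rad(3.9),0)
manip.move_ptp([.565,.087,.21],q)
c=manip.camera("wrist"); save("w5",c); np.save("w5.npy",c,allow_pickle=True); print(manip.current_clock())
im=cv2.imread("pics/w5.png"); 
u=proj(c,[[.502,.084,.005]])[0]; print(u)
x,y=int(u[0]),int(u[1]); x0=max(x-100,0);y0=max(y-75,0); print(x0,y0)
cv2.imwrite("pics/w5c.png",cv2.resize(im[y0:y0+150,x0:x0+200],(800,600),interpolation=cv2.INTER_CUBIC))
E
```

```text
25.975
[317.49469211 142.73277007]
217 67
```

View pics/w5c.png

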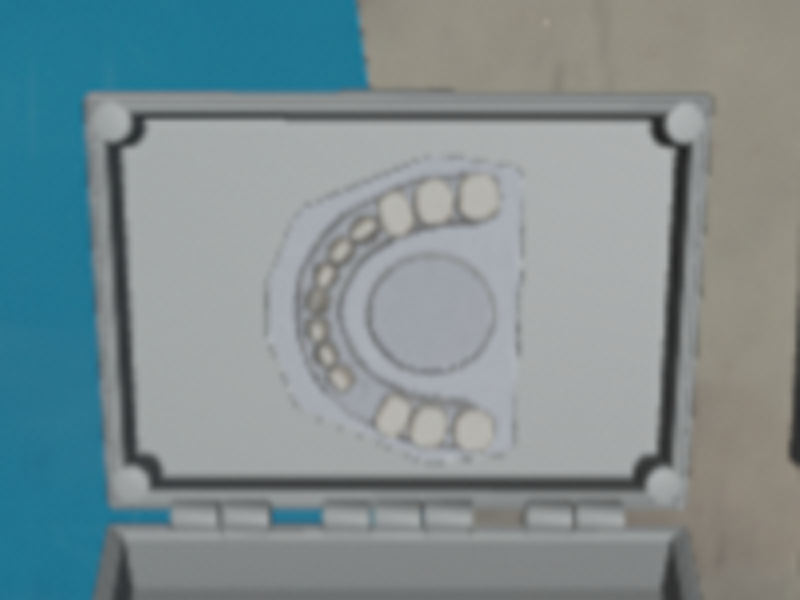

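```bash
python3 - <<'E'
from lid import *
c=np.load("w5.npy",allow_pickle=True).item()
print(c["world_from_camera"].round(3)[:3,3])
f=lambda p:[217+p[0]/4,67+p[1]/4]
z=.021
P=plane(c,[f((523,170)),f((513,450)),f((272,270)),f((270,355)),f((440,157)),f((435,462))],z)[:,:2]
print((P*1000).round(1)); h=P[1]-P[0]; print("heel dir deg",np.rad2deg(np.arctan2(*h[::-1])), "front",np.rad2deg(np.arctan2(*(P[3]-P[2])[::-1])))
im=c["pixels"][:,:,::-1].astype(int)[67:217,217:417]
m=((im[...,0]-im[...,2])>6)&(im[...,0]>70)&(im[...,2]>90)
# known box interior only
m=m.astype(np.uint8); m=cv2.morphologyEx(m,cv2.MORPH_OPEN,np.ones((3,3))); m=cv2.morphologyEx(m,cv2.MORPH_CLOSE,np.ones((9,9)))
n,l,st,ce=cv2.connectedComponentsWithStats(m)
for i in range(1,n): 
    if st[i,4]>100: print(st[i],ce[i])
i=max(range(1,n),key=lambda k:st[k,4] if 30<ce[k][0]<150 else 0)
k,_=cv2.findContours((l==i).astype(np.uint8),cv2.RETR_EXTERNAL,cv2.CHAIN_APPROX_NONE); k=max(k,key=len)[:,0]
W=plane(c,k+[217,67],z)[:,:2]*1000
hu=cv2.minAreaRect(W.astype(np.float32)); print(hu)
E
```

```text
[0.482 0.081 0.354]
[[471.6 108. ]
 [531.8 111.4]
 [496.   54.8]
 [514.4  55.2]
 [470.2  89.9]
 [535.8  93.9]]
heel dir deg 3.279625578633269 front 1.0354032795407
[  67   39   64   74 2578] [102.38828549  76.39255237]
((501.64031982421875, 81.64775848388672), (62.501441955566406, 54.97265625), 2.900632381439209)
```

The heel edge gives a cast yaw of about 93.2° and a centre near (0.503, 0.082). I'll grasp it over its 57 mm, with the jaws partly pre-closed to clear the box walls.

```bash
python3 - <<'E'
from lid import *
M,q=ori(np.deg2rad(3.2),0)
X,Y=.503,.0823
manip.move_ptp([X,Y,.15],q); manip.command_gripper(.86)
manip.move_straight([X,Y,.04],velocity=.12); F0=manip.current_force()
for z in (.02,.012,.008,.004):
    manip.move_straight([X,Y,z],velocity=.05); f=manip.current_force()-F0
    print(z,f.round(1))
    if abs(f[2])>4: print("contact");break
c=manip.camera("wrist"); save("w6",c); print(manip.current_clock(),manip.current_eef_pos())
E
```

```text
0.02 [-0.8  0.1 -0.3]
0.012 [-1.8 -0.4 -1.3]
0.008 [-0.9 -0.4 -1. ]
0.004 [-1.2  0.3  0.1]
29.175 [0.50288553 0.08230568 0.00385303]
```

View pics/w6.png

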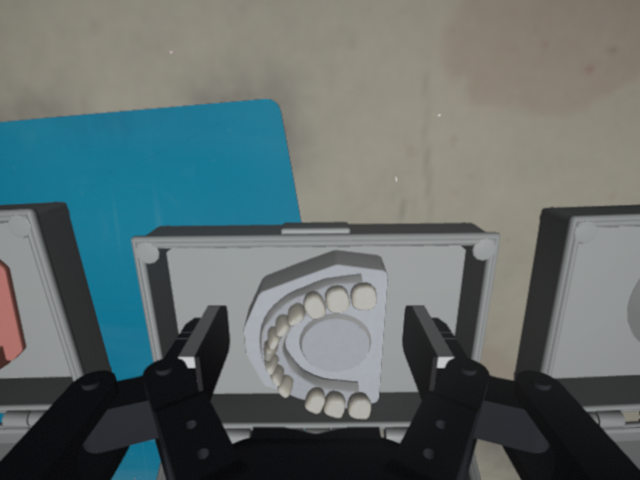

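The fingers straddle the cast between the front (about x=250) and the heel (about x=385), without touching anything. Gripping and lifting.

```bash
python3 - <<'E'
from lid import *
X,Y=.503,.0823
manip.command_gripper(0.0,40); print("w",manip.current_grip_width()*85,manip.current_force().round(1))
f0=manip.current_force()
manip.move_straight([X,Y,.03],velocity=.05); manip.dwell(.1); print("w",manip.current_grip_width()*85,(manip.current_force()).round(1))
c=manip.camera("wrist"); save("w7",c)
manip.move_straight([X,Y,.17],velocity=.15)
print("w",manip.current_grip_width()*85,manip.current_clock())
c=manip.camera("scene"); save("s7",c)
c=manip.camera("top"); save("t7",c); np.save("t7.npy",c,allow_pickle=True)
E
```

```text
w 54.62610985631663 [-2.5  0.   5.5]
w 54.65903264791272 [-0.1  0.2 -0.6]
w 54.850476651474764 31.3917
```

View pics/w7.png

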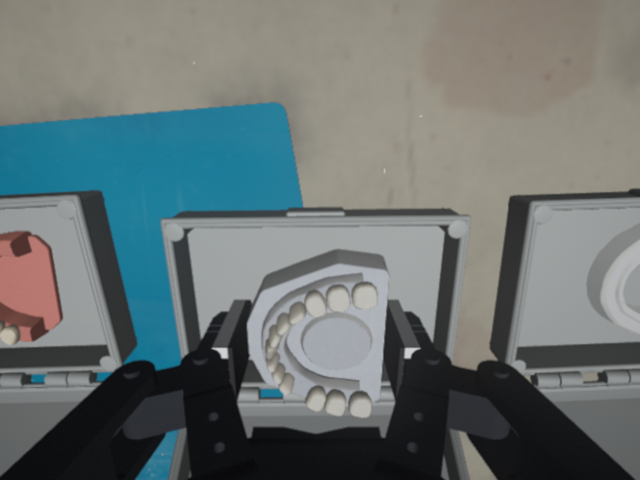

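View pics/s7.png

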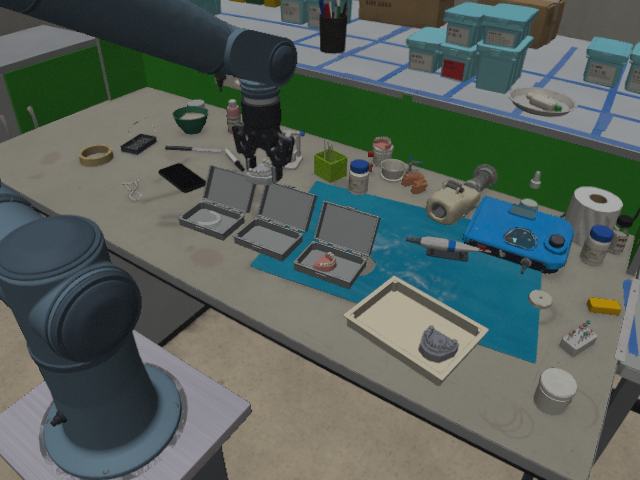

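The cast is held level. The middle box is empty, all lids are still open, and the splint and denture are in place. Carrying it to the pan.

```bash
python3 - <<'E'
from lid import *
M,q=ori(np.deg2rad(-99.75),0)
T=np.array([.4441,-.2652])
print(manip.inverse_kinematics([*T,.17],q),manip.inverse_kinematics([*T,.002],q))
manip.move_ptp([*T,.17],q); manip.move_straight([*T,.09],velocity=.12)
print("w",manip.current_grip_width()*85,manip.current_clock(),manip.current_eef_pos())
c=manip.camera("wrist"); save("w8",c)
c=manip.camera("scene"); save("s8",c); np.save("s8.npy",c,allow_pickle=True)
E
```

```text
[-7.57774040e-01 -1.47176208e-03  1.94561371e+00 -4.44089210e-16
  1.19745071e+00 -5.87604438e-01] [-7.57774040e-01  2.80757737e-01  1.99925697e+00 -4.44089210e-16
  8.61577944e-01 -5.87604438e-01]
w 54.742523356205936 33.6333 [ 0.4446748  -0.2654954   0.09071513]
```

View pics/w8.png

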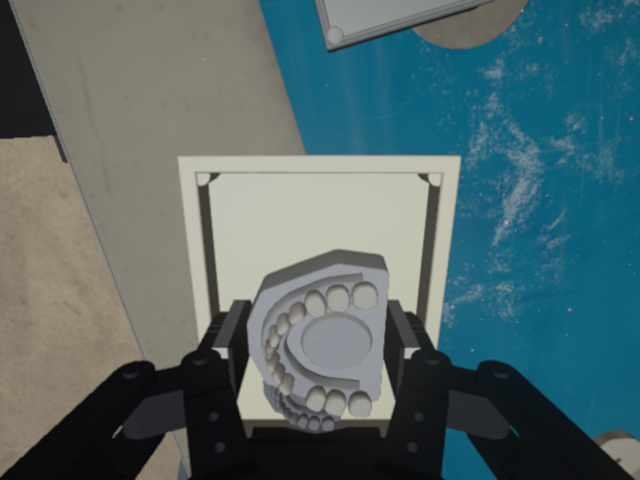

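View pics/s8.png

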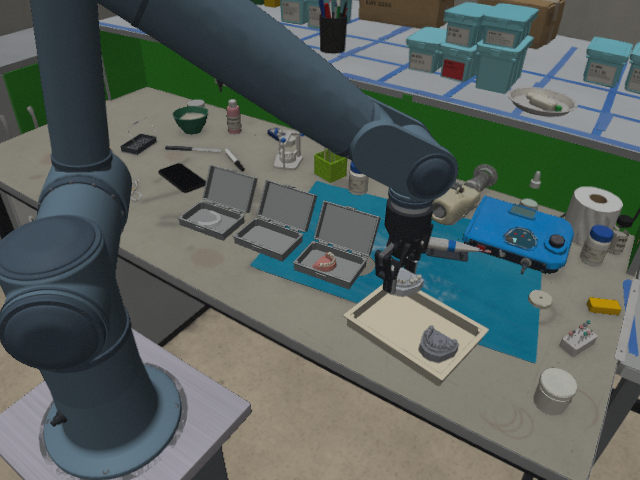

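```bash
python3 - <<'E'
from lid import *
c=manip.camera("wrist"); P=plane(c,[(180,157),(461,156)],.028)[:,:2]
a=np.deg2rad(-9.75);R=np.array([[np.cos(a),-np.sin(a)],[np.sin(a),np.cos(a)]])
print((P-[.4363,-.3105])@R, (np.array([.4447,-.2655])-[.4363,-.3105])@R)
E
```

```text
[[-0.0770043   0.10670764]
 [ 0.07944328  0.10728483]] [0.00065794 0.04577256]
```

The pan corners in the wrist view agree with the top-view estimate within about 2 mm. Lowering, with a force check.

```bash
python3 - <<'E'
from lid import *
T=[.4441,-.2652]
manip.move_straight([*T,.03],velocity=.08); 
manip.move_straight([*T,.008],velocity=.03); manip.dwell(.1); F0=manip.current_force()
for z in (.006,.005,.004,.003,.002,.001,.0):
    manip.move_straight([*T,z],velocity=.02); manip.dwell(.08); f=manip.current_force()-F0
    print(z,f.round(2),manip.current_eef_pos()[2].round(4))
    if f[2]>2.5: break
manip.dwell(.1)
print("w",manip.current_grip_width()*85,manip.current_clock())
c=manip.camera("wrist"); save("w9",c); c=manip.camera("scene"); save("s9",c)
im=cv2.imread("pics/s9.png"); cv2.imwrite("pics/s9c.png",cv2.resize(im[220:400,320:520],(800,720))[:600])
E
```

```text
0.006 [ 1.15 -0.82 -0.27] 0.006
0.005 [ 1.3  -0.04  0.1 ] 0.005
0.004 [ 0.71 -0.56 -0.06] 0.004
0.003 [ 1.05 -0.07 -1.21] 0.003
0.002 [-0.52  1.38  5.93] 0.0025
w 54.73194964268363 37.4333
```

View pics/s9c.png

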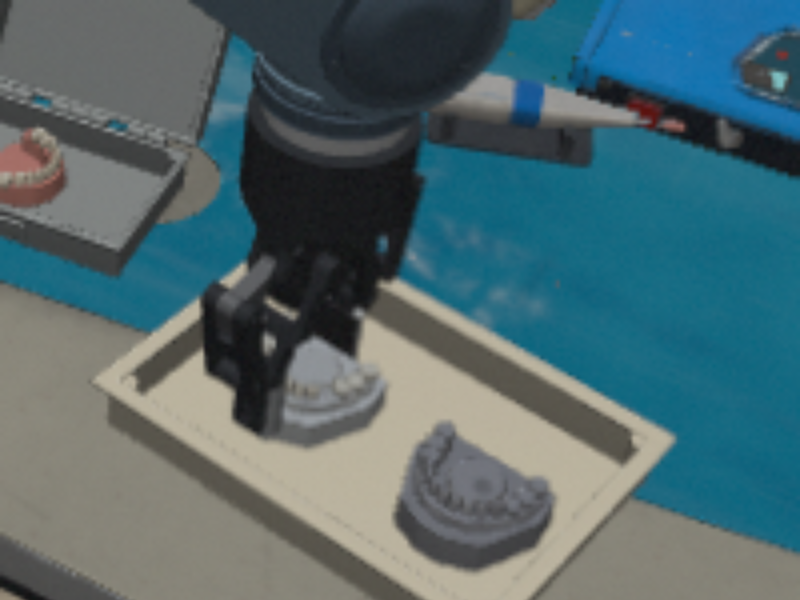

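The cast touched down at the expected height (about 6 N) and sits flat on the pan floor beside the lower cast. Releasing and retreating.

```bash
python3 - <<'E'
from lid import *
T=[.4441,-.2652]
manip.command_gripper(.9); print(manip.current_force().round(1))
manip.move_straight([*T,.03],velocity=.05); manip.move_straight([*T,.2],velocity=.2)
c=manip.camera("wrist"); save("w10",c)
M,q=ori(np.deg2rad(-60),0)
manip.move_ptp([.40,.05,.35],q)
c=manip.camera("scene"); save("s10",c); c=manip.camera("top"); save("t10",c); print(manip.current_clock(),manip.current_force().round(1))
E
```

```text
[ 0.  -0.  -0.4]
41.0667 [ 0.3 -0.7  0.5]
```

View pics/w10.png

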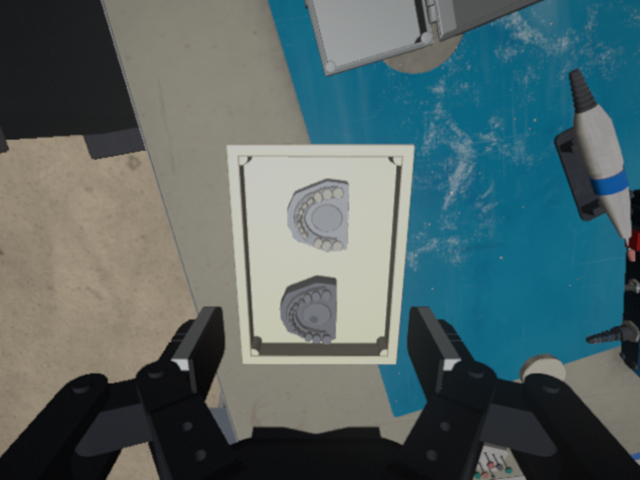

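View pics/s10.png

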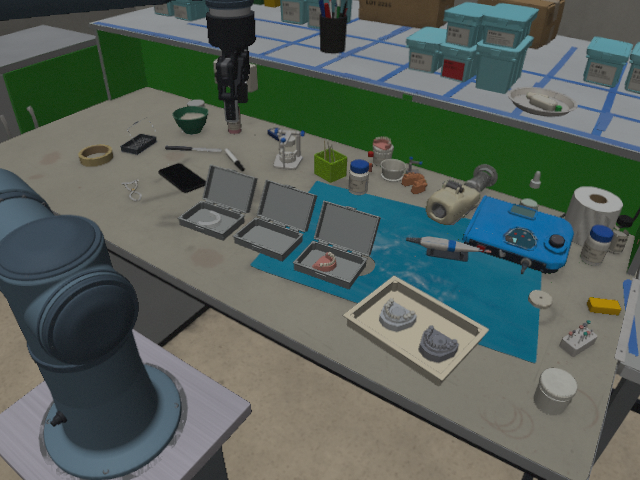

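View pics/t10.png

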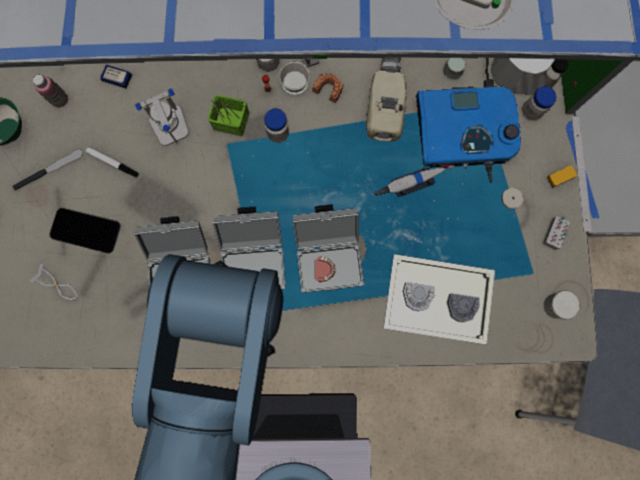

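The upper cast lies flat, teeth up, at (397,315) in the scene view and (419,296) in the top view. The lower cast is unmoved at (463,306), all three lids are open, and the arm is clear. Handing in.

```bash
python3 - <<'E'
from plant import manip
manip.finish_job(); print(manip.current_clock())
E
```

```text
the job is handed in; nothing more can be done
the job is handed in; nothing more can be done
```

I opened all three lids and they stayed open. The upper cast was in the middle box. I gripped it over its 57 mm length, carried it to the pan and lowered it until it touched the floor with about 6 N. I then released it teeth up beside the lower cast and handed the job in at about 41 s of the 67 s allowed. No verdict is reported at hand-in.

The last pictures showed:
- **Upper cast:** it looks flat and upright. The release point was about 46 mm to the +y side of the pan's centre.
- **Lower cast:** it looks unmoved, at the same place in the top view as at the start.
- **Lids and other pieces:** all three lids were open. The splint was still in the left box and the denture in the right.
- **Arm:** clear of everything.

No check failed. The measurements that disagreed slightly:
- **Gripper width:** it read 54.7 mm on the cast, against the stated 57 mm.
- **Image measurements:** the cast came out about 2 mm short in the picture. Lid, handle and pan positions from different measurements agreed within about 2–3 mm.

I judged the lid angles, the cast's tilt and how far things moved by eye from the pictures, not by measurement.

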